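# Hold a control bar in the UV viewing cabinet

## Robot

A 6-joint arm with a two-finger parallel gripper is mounted at the origin on the work surface. World frame = base frame: x ahead of the robot, y to its left, z up, the work surface at z = 0. Lengths are in m, angles in rad, forces in N, time in s.
With the tool pointing down it reaches from about 0.25 to 0.725 m from the base axis. Payload 4 kg.
Tool frame: the origin (TCP) lies between the finger pads; the fingertips stand 25 mm ahead of it and the grasp point (between the pads) lies 6 mm ahead of it; z points along the fingers, y is the line along which they close (so a half turn about z gives the same grasp; the last joint's range is limited). The gripper opens to 85 mm and grips with 20 to 120 N. Pads are 22 mm wide; open, the fingers measure 114 mm over their backs; the gripper's body (76 mm by 85 mm) begins 54 mm behind the grasp point. The pads swing forward as they close: fully open they stand 13 mm farther back than shut.
Start: joints at [-1.251, 0.241, 0.005, 1.335, 0, 1.571], TCP at [0.157, -0.475, 0.256] pointing down, gripper open.
Joint ranges: [-2.72, 2.72], [-1.05, 1.87], [-1.09, 1.28], [-1.99, 2.15], [-1.42, 1.44], [-3.14, 3.14]. Speed limits (rad/s): [2.79, 2.79, 3.14, 3.14, 3.14, 3.14].

## Interface

Orientations are given as a unit quaternion [x, y, z, w].
In Python, from workcell import bot gives the robot as it stands. The module is installed in compiled form; this text tells all that it offers.
- The arm moves only by the shell command python3 -m pendant 'ROWS'. ROWS is JSON, one flat list of numbers, 7 for each row, row after row: the shift along the tool's x, y, z normalised to -1 to 1, where 1 is 0.5 m, then the turn, a rotation vector about the tool's x, y, z normalised to -1 to 1, where 1 is 180 degrees, then the opening, from 0 (shut) to 1 (fully open). In form: [tx, ty, tz, ax, ay, az, fingers, tx, ty, tz, ax, ay, az, fingers, ...]. A call has exactly 10 rows; each row is the pose to reach, as a shift and turn from the pose commanded when the call began, along the tool's axes at that moment, turning the shorter way round; what a row does not reach only later rows make up. A row lasts 1/12 s, in which the tool goes at most 41.7 mm and 7.16 degrees, less where a joint would pass 70% of its speed; a pose out of reach is approached as far as the arm can. A call with a number of a shift or a turn outside -1 to 1 is refused whole. A call with a gripper value outside its range is refused whole. The fingers move at their own pace and stop on an object; the grip force is fixed at half the most. Time passes only in rows, so rows that repeat a pose let the fingers close, or fill a call up. It gives the time, the measured TCP pose, the force, the opening and the grip force at its end, in the units of the state.
- bot.get_obs(): the state, without advancing time (a new reading comes with each control period).
- bot.camera(name): name is "scene" or "top" or "wrist"; returns a dict with "pixels" (480x640x3 uint8, red, green, blue), "mtx" (3x3 intrinsics, pixels), "cam_to_world" (4x4, takes a point from camera to world coordinates); the wrist camera has in their place "hand_eye" (4x4, takes a point from camera to tool coordinates, whose origin is the TCP and whose axes are the flange's). Camera axes: x right, y up, looking along -z (the intrinsics and any distortion apply to the point x, -y, -z); pixel columns grow to the right and rows downward; lengths in m; the calibration is good to about 2 mm. A picture is of the moment at which its call begins: read the wrist's pose just before it. There is no depth.
- bot.job_done(): hands the job in; it is judged then, once.
The state is a dict: "clock": time; "joint_pos": joint angles; "joint_vel": joint speeds; "tau": joint torques, N m; "eef_pos": TCP position; "tool_rot": TCP orientation; "ft_force": force on the tool from outside, world axes, zero at the start; "ft_torque": the same for the moment, N m; "grip_width": finger opening in m; "grasp_force": force on a finger pad.
Only numpy, scipy, OpenCV 4.12 (cv2) and the standard library are available. Lean on these libraries where they do the work, as an engineer would, in place of code of your own. Each camera call takes 0.05 s, during which the arm holds its last target. There are 200 camera calls.

## Task

Show the varnish on the longest control bar under the ultraviolet lamp: slide the shutter on top of the viewing cabinet all the way open, take the longest of the three bars out of the rack, and pass its lower end straight down through the narrow slot until at least 60 mm of the bar is below the cabinet's top. Finish while still holding the bar there in the gripper, upright and hanging clear of the cabinet's floor; do not let go of it. Leave the other things on the bench where they are.

Things in the scene. Friction and masses are not known exactly. Their poses are not given: they have to be found in the camera images.
- cabinet: Grey UV viewing cabinet, a fixed sheet-metal box 200 mm (x) by 240 mm (y), top surface 120 mm above the bench, inner floor 116 mm below that, clear windows in its +x and -x sides, a lower black lamp housing on its +y end. Origin: middle of its underside, z up.
- slot (a point): Centre of the slot in the cabinet's top, level with the top surface; cabinet's axes. The slot is 14 mm (x) by 38 mm (y): the bar passes, axes agreeing or half a turn apart, with 2 mm to spare in thickness, 4 mm in width. Round it an aluminium collar, 60 by 62 mm, ends in a flared lead-in lip: rim 19 mm above the top surface, 26 by 50 mm wide inside, narrowing to the slot over 10 mm of height.
- shutter (a joint): Flat steel shutter sliding under the collar. Metres of opening: 0 = shut (covers the slot), 0.060 = fully open against its stop; opens towards the cabinet's +y, away from the slot. Starts shut or up to 15 mm open, which still blocks the slot; stays where it is left; takes about 2 to 3 N to slide.
- shutter_grip (a point): The shutter's black upright grip, a post 16 mm (x) by 14 mm (y), its top 40 mm above the cabinet's top surface; this point is on its centre line, 10 mm below its top. Cabinet's axes. When shut it is 62 mm from the slot's centre on the +y side, 25 mm clear of the collar. Runners 6 mm high reach 25 mm to each side. Pinch it from above on its +x and -x faces, or push it.
- rack: Fixed oak rack block 70 mm (x) by 200 mm (y), 50 mm high, with three upright slots in a row along y, 60 mm apart; a bar stands 40 mm deep in its slot with about 3 mm of play, its foot 10 mm above the bench. Origin: middle of its underside.
- long_bar_mid (a point): The longest control bar: plain flat bar of dark-varnished boxwood, 12 mm thick (its x), 34 mm wide (its y), 170 mm long (its z, up), about 65 g, with small string holes. Stands upright in any one of the rack's three slots, 130 mm of it above the rack; lift it straight up. This point is its centre, half-way up.
- long_bar_foot (a point): Centre of the long bar's lower end face, 85 mm below its centre. Axes as the bar's.
- short_bar_mid (a point): Bystander: a flat bar of the same section and varnish, 110 mm long, upright in the rack; its centre.
- paddle_bar_mid (a point): Bystander: a bar of the same section with a round 44 mm disc as its top, 117 mm tall, upright in the rack; half-way up.
- head: Bystander: rosy carved marionette head, 90 mm across and 115 mm tall, standing on its neck; the middle of its underside.
- crown: Bystander: open pewter crown with eight points, 68 mm across and 43 mm tall; the middle of its underside.
- eye_a_mid (a point): Bystander: brass screw eye 64 mm long lying flat; its middle.
- eye_b_mid (a point): Bystander: the other brass screw eye, the same; its middle.
- screwdriver: Bystander: screwdriver with a wooden handle, 170 mm long, lying flat.
- varnish: Bystander: small closed varnish jar, 52 mm across and 75 mm tall; the middle of its underside.
There are look-alikes about, which are no part of the job. Leave any green or yellow look-alike of the part that bears long_bar_mid alone.

How it is judged:
By the outcome, as a careful person would: the job done as asked, in the order asked, and still so for the second after the job is handed in, while the arm keeps its last pose, push and grip.
It also fails if it takes over 58 s, if anything falls off the work surface, if the arm or the gripper's body presses on something with over 40 N, if the wrist force passes 120 N, or if a joint passes its speed limit or range.

## Working session

There is one attempt and no reset: what is moved stays moved. The work goes in short steps, Python scripts to look and compute and a shell command to move; the robot and the scene stay as the last step left them, time stands still between calls to the robot, and variables do not carry over. Pictures are saved under pics/ and viewed, at most 10 in all, crops included, and the job is handed in when it is done.

```bash
mkdir -p pics; cat > h.py <<'E'
import numpy as np,cv2
from scipy.spatial.transform import Rotation as R
from workcell import bot
def shot(n,f):
    o=bot.get_obs(); c=bot.camera(n)
    if n=='wrist':
        T=np.eye(4);T[:3,:3]=R.from_quat(o['tool_rot']).as_matrix();T[:3,3]=o['eef_pos']
        c['cam_to_world']=T@c['hand_eye']
    cv2.imwrite(f'pics/{f}.png',c['pixels'][:,:,::-1]); np.savez(f'pics/{f}.npz',K=c['mtx'],T=c['cam_to_world'])
    return c
def ray(f,u,v):
    d=np.load(f'pics/{f}.npz');K=d['K'];T=d['T']
    x=np.linalg.solve(K,[u,v,1.]);r=T[:3,:3]@np.array([x[0],-x[1],-x[2]]);return T[:3,3],r
def atz(f,u,v,z):
    o,r=ray(f,u,v);return o+r*(z-o[2])/r[2]
def proj(f,P):
    d=np.load(f'pics/{f}.npz');K=d['K'];T=d['T'];P=np.atleast_2d(P)
    q=(P-T[:3,3])@T[:3,:3];q=q*[1,-1,-1];q=q@K.T;return q[:,:2]/q[:,2:]
E
python3 - <<'E'
from h import *
for n in('scene','top'):
    c=shot(n,n+'1');print([k for k in c],c['mtx'],c['cam_to_world'])
print(bot.get_obs())
E
```

```text
['pixels', 'mtx', 'cam_to_world'] [[488.64675428   0.         315.87204995]
 [  0.         488.64675428 238.79932692]
 [  0.           0.           1.        ]] [[ 0.83115447 -0.46453118  0.30560274  0.86445824]
 [ 0.55581612  0.67843619 -0.48040897 -0.40037964]
 [ 0.01583299  0.56915299  0.82207919  0.78720904]
 [ 0.          0.          0.          1.        ]]
['pixels', 'mtx', 'cam_to_world'] [[459.05281101   0.         318.62487596]
 [  0.         459.05281101 248.60782069]
 [  0.           0.           1.        ]] [[-6.79427588e-04  9.83131817e-01 -1.82897154e-01  4.47089563e-01]
 [-9.99994793e-01 -9.09895606e-05  3.22568889e-03 -1.39725833e-02]
 [ 3.15463565e-03  1.82898393e-01  9.83126760e-01  1.00155042e+00]
 [ 0.00000000e+00  0.00000000e+00  0.00000000e+00  1.00000000e+00]]
{'clock': 0.1, 'joint_pos': array([-1.25101656e+00,  2.41343868e-01,  3.83050211e-03,  1.33522346e+00,
        3.75795371e-06,  1.57078147e+00]), 'joint_vel': array([-0.0001533 , -0.00033111,  0.00215406,  0.00084665, -0.00037549,
        0.0001082 ]), 'tau': array([-7.94575171e-04, -3.73137474e+01,  2.53010899e+01,  1.08546545e-02,
       -4.48979290e-05, -7.60664193e-06]), 'eef_pos': array([ 0.15700977, -0.47413871,  0.25548799]), 'tool_rot': array([ 9.87243174e-01,  1.59216750e-01, -1.52610819e-04, -9.58174147e-04]), 'ft_force': array([ 0.40709669,  0.22889268, -0.57086489]), 'ft_torque': array([ 0.03745311, -0.06387143,  0.00765483]), 'grasp_force': 0.0, 'grip_width': 0.08506310995328227}
```

View pics/scene1.png

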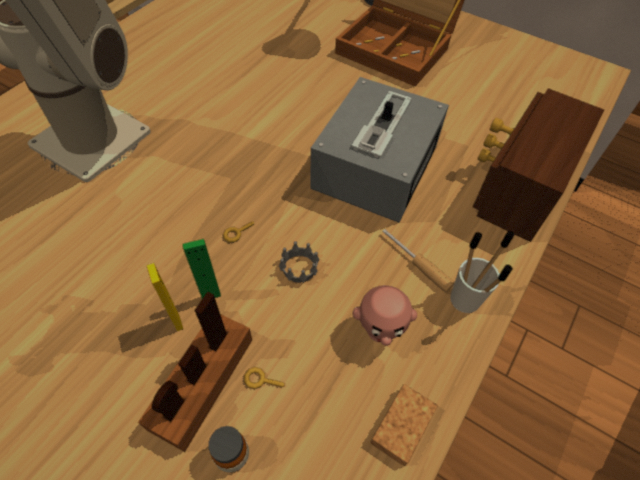

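View pics/top1.png

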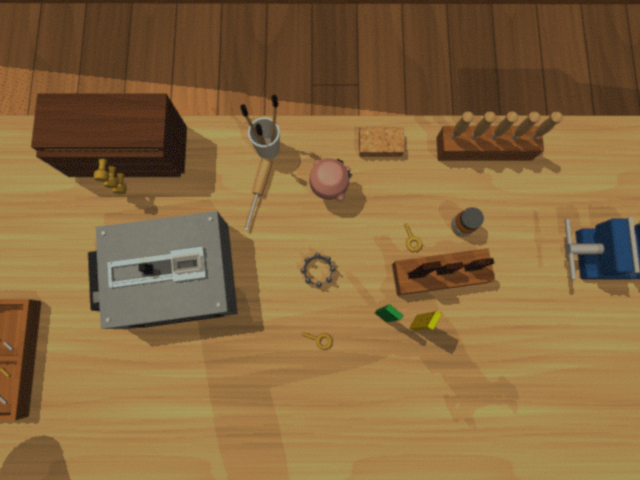

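The top view has the cabinet at about (165,270) with its grip at (146,268) and slot at (187,265). The rack is at (443,272), and the tallest bar is the left (+y) one, at about (423,269). I'll enlarge both.

```bash
python3 - <<'E'
from h import *
a=cv2.imread('pics/top1.png');b=cv2.imread('pics/scene1.png')
g=lambda im,x,y,w,h:cv2.resize(im[y:y+h,x:x+w],(400,300),interpolation=cv2.INTER_CUBIC)
o=np.vstack([np.hstack([g(a,85,205,160,120),g(a,385,225,120,90)]),np.hstack([g(b,310,70,140,105),g(b,130,280,160,120)])])
o=cv2.convertScaleAbs(o,alpha=1.6,beta=15);cv2.imwrite('pics/crops.png',o)
E
```

```text
(no output)
```

View pics/crops.png

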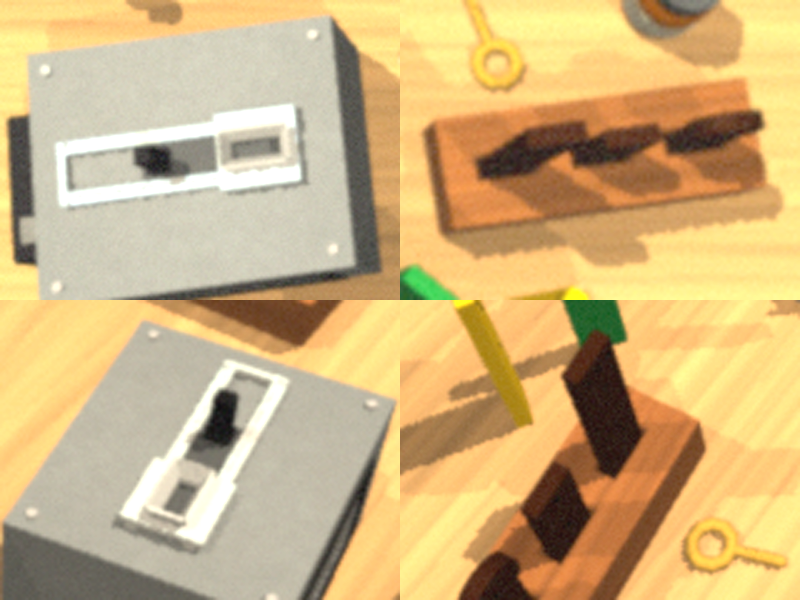

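```bash
python3 - <<'E'
from h import *
np.set_printoptions(precision=4,suppress=True)
tc=lambda x,y:(85+x/2.5,205+y/2.5); tr=lambda x,y:(385+(x-400)/3.333,225+y/3.333)
sc=lambda x,y:(310+x*.35,70+(y-300)*.35); sr=lambda x,y:(130+(x-400)*.4,280+(y-300)*.4)
A=lambda n,c,pts,z:print(n,[atz('top1' if c in(tc,tr) else 'scene1',*c(*p),z)[:2].round(4) for p in pts])
A('cab top',tc,[(28,57),(330,17),(353,268),(40,298)],.12)
A('cab screws',tc,[(45,71),(313,34),(333,249),(57,287)],.12)
A('screws scene',sc,[(31,513),(154,334),(371,404),(271,598)],.12)
A('rim top',tc,[(256,147)],.139);A('rim scene',sc,[(186,486)],.139)
A('grip top',tc,[(146,157)],.16);A('grip scene',sc,[(226,396)],.16)
A('rack',tr,[(438,120),(745,80),(765,185),(453,229)],.05)
A('barfoot(rack)',tr,[(500,165)],.05)
A('long top',sr,[(588,360)],.18);A('long top T',tr,[(556,137)],.18)
A('long edge pts',sr,[(566,376),(598,332),(611,346),(578,388)],.18)
E
```

```text
cab top [array([0.6528, 0.4206]), array([0.6853, 0.1845]), array([0.488 , 0.1591]), array([0.4656, 0.3951])]
cab screws [array([0.6415, 0.4063]), array([0.6714, 0.1973]), array([0.5024, 0.1749]), array([0.4738, 0.3829])]
screws scene [array([0.5021, 0.1776]), array([0.4742, 0.3872]), array([0.6428, 0.4089]), array([0.6712, 0.2015])]
rim top [array([0.5783, 0.2323])]
rim scene [array([0.5832, 0.2408])]
grip top [array([0.5676, 0.3071])]
grip scene [array([0.5713, 0.3113])]
rack [array([ 0.5976, -0.1803]), array([ 0.6232, -0.3757]), array([ 0.5565, -0.3836]), array([ 0.5291, -0.1875])]
barfoot(rack) [array([ 0.5691, -0.2183])]
long top [array([ 0.5736, -0.2226])]
long top T [array([ 0.5677, -0.2214])]
long edge pts [array([ 0.5702, -0.2367]), array([ 0.5667, -0.2062]), array([ 0.5784, -0.2089]), array([ 0.5803, -0.2385])]
```

```bash
cat >> h.py <<'E'
def go(x,y,z,yaw):  # yaw: deg of tool x axis in world; tool down
    o=bot.get_obs();Rc=R.from_quat(o['tool_rot'])
    Rt=R.from_euler('z',yaw,degrees=True)*R.from_euler('x',180,degrees=True)
    s=Rc.inv().apply(np.array([x,y,z])-o['eef_pos'])/.5
    t=(Rc.inv()*Rt).as_rotvec()/np.pi
    print('t',o['clock'],'row',s.round(4),t.round(4),'w',o['grip_width'],'pos',o['eef_pos'].round(4))
E
python3 -c "
from h import *
go(.3,-.15,.32,97.85);go(.569,.309,.30,97.85)"
```

```text
t 0.1 row [ 0.4753 -0.5258 -0.128 ] [-5.000e-04 -4.000e-04 -4.418e-01] w 0.08506310995328227 pos [ 0.157  -0.4741  0.2555]
t 0.1 row [ 1.2746 -1.228  -0.0866] [-5.000e-04 -4.000e-04 -4.418e-01] w 0.08506310995328227 pos [ 0.157  -0.4741  0.2555]
```

```bash
python3 -m pendant '[0.475,-0.526,-0.128,0,0,-0.442,1, 0.475,-0.526,-0.128,0,0,-0.442,1, 0.475,-0.526,-0.128,0,0,-0.442,1, 0.475,-0.526,-0.128,0,0,-0.442,1, 0.475,-0.526,-0.128,0,0,-0.442,1, 0.475,-0.526,-0.128,0,0,-0.442,1, 0.475,-0.526,-0.128,0,0,-0.442,1, 0.475,-0.526,-0.128,0,0,-0.442,1, 0.475,-0.526,-0.128,0,0,-0.442,1, 0.475,-0.526,-0.128,0,0,-0.442,1]'
python3 -c "
from h import *
go(.569,.309,.30,97.85)"
```

```text
clock: 0.93
eef_pos: [0.3014, -0.1467, 0.3212]
tool_rot: [0.703, 0.712, 0.001, 0.0]
ft_force: [-1.4, -0.9, 0.0]
grip_width: 0.0859
grasp_force: 0.0
t 0.9333 row [0.9046 0.5465 0.0444] [ 0.0007 -0.0002 -0.0396] w 0.08590161857930588 pos [ 0.3014 -0.1467  0.3212]
```

```bash
python3 -m pendant '[0.905,0.546,0.044,0,0,-0.04,1, 0.905,0.546,0.044,0,0,-0.04,1, 0.905,0.546,0.044,0,0,-0.04,1, 0.905,0.546,0.044,0,0,-0.04,1, 0.905,0.546,0.044,0,0,-0.04,1, 0.905,0.546,0.044,0,0,-0.04,1, 0.905,0.546,0.044,0,0,-0.04,1, 0.905,0.546,0.044,0,0,-0.04,1, 0.905,0.546,0.044,0,0,-0.04,1, 0.905,0.546,0.044,0,0,-0.04,1]'
python3 -c "
from h import *
go(.569,.309,.30,97.85)"
```

```text
clock: 1.77
eef_pos: [0.5158, 0.2079, 0.3023]
tool_rot: [0.661, 0.75, -0.0, -0.0]
ft_force: [0.9, -0.7, 1.1]
grip_width: 0.0855
grasp_force: 0.0
t 1.7667 row [0.1873 0.1309 0.0044] [-0.0003  0.0001 -0.0038] w 0.08552708647661657 pos [0.5158 0.2079 0.3023]
```

```bash
python3 -m pendant '[0.187,0.131,0.004,0,0,-0.004,1, 0.187,0.131,0.004,0,0,-0.004,1, 0.187,0.131,0.004,0,0,-0.004,1, 0.187,0.131,0.004,0,0,-0.004,1, 0.187,0.131,0.004,0,0,-0.004,1, 0.187,0.131,0.004,0,0,-0.004,1, 0.187,0.131,0.004,0,0,-0.004,1, 0.187,0.131,0.004,0,0,-0.004,1, 0.187,0.131,0.004,0,0,-0.004,1, 0.187,0.131,0.004,0,0,-0.004,1]'
python3 -c "
from h import *
shot('wrist','w1');go(.569,.309,.158,97.85)"
```

```text
clock: 2.6
eef_pos: [0.5687, 0.3059, 0.3021]
tool_rot: [0.657, 0.754, 0.001, 0.0]
ft_force: [0.1, 0.6, 1.7]
grip_width: 0.0857
grasp_force: 0.0
t 2.65 row [0.0055 0.001  0.2879] [ 0.0004 -0.0001 -0.0002] w 0.08526728691221805 pos [0.5687 0.3061 0.3019]
```

View pics/w1.png

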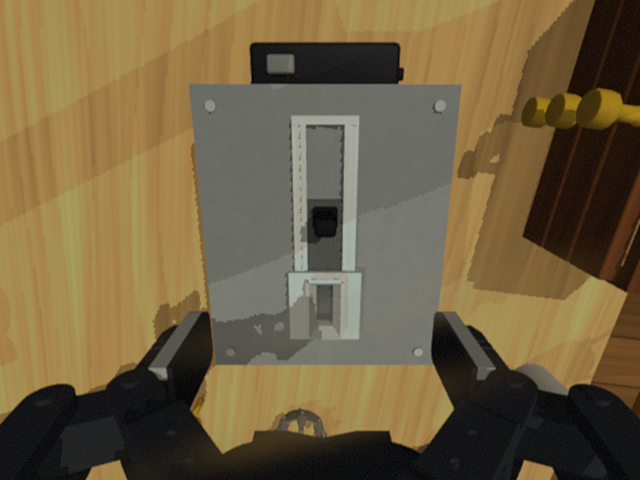

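The wrist view shows the cabinet upright in frame. The grip is at about (325,215), the slot's lip at (325,300), and the screws at (210,106), (440,106), (231,352) and (418,352).

```bash
python3 - <<'E'
from h import *
s=np.array([atz('w1',u,v,.12)[:2] for u,v in[(210,106),(440,106),(231,352),(418,352)]]);print(s,s.mean(0))
for a,b in((2,0),(3,1)):
    d=s[b]-s[a];print(np.degrees(np.arctan2(-d[0],d[1])))
print([atz('w1',u,v,z)[:2] for u,v,z in[(325,213,.16),(326,276,.139),(326,340,.12),(290,340,.12),(361,340,.12),(289,272,.12),(361,272,.12)]])
d=np.load('pics/w1.npz');print(d['T'])
# detail crop
im=cv2.imread('pics/w1.png')[180:350,270:380];cv2.imwrite('pics/w1c.png',cv2.convertScaleAbs(cv2.resize(im,None,fx=3.5,fy=3.5,interpolation=cv2.INTER_CUBIC),alpha=1.8,beta=20))
E
```

```text
[[0.47461333 0.38285049]
 [0.64429399 0.4061592 ]
 [0.50379226 0.17364367]
 [0.6728678  0.19669732]] [0.57389184 0.28983767]
7.940055974794877
7.768072791307291
[array([0.56904537, 0.32286655]), array([0.57787328, 0.26718065]), array([0.58790828, 0.19772278]), array([0.55571776, 0.19333163]), array([0.6192141 , 0.20199325]), array([0.54753809, 0.25878205]), array([0.60818801, 0.26707464])]
[[ 0.99070328 -0.12929571 -0.04230398  0.55806626]
 [ 0.13603309  0.94477246  0.29816104  0.38205249]
 [ 0.00141669 -0.30114386  0.95357767  0.4199165 ]
 [ 0.          0.          0.          1.        ]]
```

View pics/w1c.png

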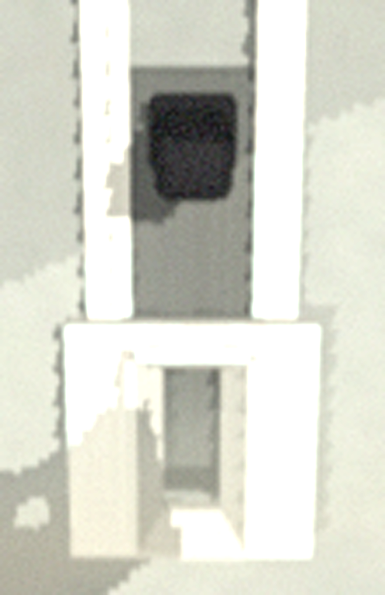

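```bash
python3 - <<'E'
from h import *
f=lambda x,y,z:atz('w1',270+x/3.5,180+y/3.5,z)[:2].round(4)
print('grip',f(192,169,.16),f(148,140,.16),f(237,140,.16),f(158,198,.16),f(231,198,.16))
for p in[(128,362),(248,362),(137,555),(241,555)]:print('rim',p,f(*p,.139))
for p in[(165,368),(218,368),(165,490),(218,490)]:print('slot .129',p,f(*p,.129),f(*p,.12))
for p in[(64,323),(322,323),(70,556),(314,556)]:print('collar .129',f(*p,.129),f(*p,.139))
go(.5695,.310,.158,97.85)
E
```

```text
grip [0.5705 0.3119] [0.5609 0.3166] [0.5786 0.3191] [0.5645 0.3048] [0.5792 0.3069]
rim (128, 362) [0.5633 0.2587]
rim (248, 362) [0.5906 0.2624]
rim (137, 555) [0.5717 0.2088]
rim (241, 555) [0.5966 0.2122]
slot .129 (165, 368) [0.5724 0.2539] [0.5729 0.25  ]
slot .129 (218, 368) [0.5849 0.2557] [0.5858 0.2517]
slot .129 (165, 490) [0.5767 0.2217] [0.5773 0.2167]
slot .129 (218, 490) [0.5896 0.2234] [0.5906 0.2185]
collar .129 [0.5473 0.2621] [0.5477 0.2663]
collar .129 [0.6075 0.2704] [0.6058 0.2742]
collar .129 [0.5557 0.2001] [0.5557 0.2064]
collar .129 [0.6161 0.2084] [0.6141 0.2143]
t 2.65 row [0.0074 0.0023 0.2879] [ 0.0004 -0.0001 -0.0002] w 0.08526728691221805 pos [0.5687 0.3061 0.3019]
```

```bash
python3 -c "
from h import *
go(.5705,.3115,.158,97.85)"
python3 -m pendant '[0.01,0.003,0.1,0,0,0,1, 0.01,0.003,0.15,0,0,0,1, 0.01,0.003,0.2,0,0,0,1, 0.01,0.003,0.24,0,0,0,1, 0.01,0.003,0.27,0,0,0,1, 0.01,0.003,0.288,0,0,0,1, 0.01,0.003,0.288,0,0,0,0.5, 0.01,0.003,0.288,0,0,0,0, 0.01,0.003,0.288,0,0,0,0, 0.01,0.003,0.288,0,0,0,0]'
```

```text
t 2.65 row [0.0101 0.0047 0.2879] [ 0.0004 -0.0001 -0.0002] w 0.08526728691221805 pos [0.5687 0.3061 0.3019]
clock: 3.48
eef_pos: [0.5705, 0.3124, 0.1588]
tool_rot: [0.657, 0.754, 0.001, 0.001]
ft_force: [-0.8, 1.0, 0.0]
grip_width: 0.039
grasp_force: 0.0
```

```bash
python3 -m pendant '[0,0,0,0,0,0,0, 0,0,0,0,0,0,0, 0,0,0,0,0,0,0, 0,0,0,0,0,0,0, 0,0,0,0,0,0,0, 0.01,0,0,0,0,0,0, 0.025,0,0,0,0,0,0, 0.04,0,0,0,0,0,0, 0.055,0,0,0,0,0,0, 0.06,0,0,0,0,0,0]'
```

```text
clock: 4.32
eef_pos: [0.5663, 0.3423, 0.1584]
tool_rot: [0.657, 0.754, 0.001, 0.001]
ft_force: [1.6, -1.9, 5.5]
grip_width: 0.0148
grasp_force: 60.0
```

```bash
python3 -m pendant '[0.01,0,0,0,0,0,0, 0.018,0,0,0,0,0,0, 0.024,0,0,0,0,0,0, 0.028,0,0,0,0,0,0, 0.031,0,0,0,0,0,0, 0.034,0,0,0,0,0,0, 0.036,0,0,0,0,0,0, 0.036,0,0,0,0,0,0, 0.036,0,0,0,0,0,0, 0.036,0,0,0,0,0,0]'
python3 -c "
from h import *
shot('scene','s2');go(.5725,.311,.158,97.85)"
```

```text
clock: 5.15
eef_pos: [0.5642, 0.3581, 0.1584]
tool_rot: [0.657, 0.753, 0.0, 0.002]
ft_force: [2.0, -5.0, 6.6]
grip_width: 0.0145
grasp_force: 60.1
t 5.2 row [-0.0955  0.0038  0.0009] [ 0.0008  0.0007 -0.0004] w 0.014971856140310198 pos [0.5642 0.3581 0.1584]
```

```bash
python3 -m pendant '[0.004,0,0,0,0,0,0, 0.008,0,0,0,0,0,0, 0.01,0,0,0,0,0,0, 0.01,0,0,0,0,0,0, 0.01,0,0,0,0,0,0, 0.01,0,0,0,0,0,0, 0.01,0,0,0,0,0,0, 0.01,0,0,0,0,0,0, 0.01,0,0,0,0,0,0, 0.01,0,0,0,0,0,0]'
python3 -c "
from h import *
go(.5705,.3115,.158,97.85)"
```

```text
clock: 6.03
eef_pos: [0.5641, 0.3584, 0.1583]
tool_rot: [0.659, 0.752, -0.003, 0.004]
ft_force: [2.7, -15.9, 8.8]
grip_width: 0.0148
grasp_force: 60.4
t 6.0333 row [-0.0947  0.0002  0.0016] [ 0.0006  0.0033 -0.0014] w 0.014805899001826394 pos [0.5641 0.3584 0.1583]
```

At the stop: the force rose to 16 N and the motion ended. Release and rise.

```bash
python3 -m pendant '[-0.006,0,0,0,0,0,0, -0.006,0,0,0,0,0,1, -0.006,0,0,0,0,0,1, -0.006,0,0,0,0,0,1, -0.006,0,0,0,0,0,1, -0.006,0,-0.06,0,0,0,1, -0.006,0,-0.14,0,0,0,1, -0.006,0,-0.22,0,0,0,1, -0.006,0,-0.3,0,0,0,1, -0.006,0,-0.3,0,0,0,1]'
python3 -c "
from h import *
go(.57,-.17,.32,97.7)"
```

```text
clock: 6.87
eef_pos: [0.5646, 0.3636, 0.3173]
tool_rot: [0.657, 0.754, 0.008, 0.002]
ft_force: [0.1, 0.4, 1.3]
grip_width: 0.0851
grasp_force: 0.0
t 6.8667 row [-1.0585 -0.1362 -0.0148] [ 0.0047 -0.0023  0.0012] w 0.08508188976675306 pos [0.5646 0.3636 0.3173]
```

```bash
python3 -m pendant '[-1,-0.13,-0.015,0,0,0,1, -1,-0.13,-0.015,0,0,0,1, -1,-0.13,-0.015,0,0,0,1, -1,-0.13,-0.015,0,0,0,1, -1,-0.13,-0.015,0,0,0,1, -1,-0.13,-0.015,0,0,0,1, -1,-0.13,-0.015,0,0,0,1, -1,-0.13,-0.015,0,0,0,1, -1,-0.13,-0.015,0,0,0,1, -1,-0.13,-0.015,0,0,0,1]'
python3 -c "
from h import *
go(.57,-.20,.33,97.7)"
```

```text
clock: 7.7
eef_pos: [0.5657, -0.0564, 0.3129]
tool_rot: [0.657, 0.754, 0.0, -0.0]
ft_force: [0.9, -0.8, -0.0]
grip_width: 0.0853
grasp_force: 0.0
t 7.7 row [-0.2856 -0.0311 -0.0342] [ 0.     -0.0001  0.0013] w 0.08534815914503704 pos [ 0.5657 -0.0564  0.3129]
```

```bash
python3 -m pendant '[-0.286,-0.03,-0.034,0,0,0.001,1, -0.286,-0.03,-0.034,0,0,0.001,1, -0.286,-0.03,-0.034,0,0,0.001,1, -0.286,-0.03,-0.034,0,0,0.001,1, -0.286,-0.03,-0.034,0,0,0.001,1, -0.286,-0.03,-0.034,0,0,0.001,1, -0.286,-0.03,-0.034,0,0,0.001,1, -0.286,-0.03,-0.034,0,0,0.001,1, -0.286,-0.03,-0.034,0,0,0.001,1, -0.286,-0.03,-0.034,0,0,0.001,1]'
python3 -c "
from h import *
c=shot('wrist','w2');cv2.imwrite('pics/w2b.png',cv2.convertScaleAbs(c['pixels'][:,:,::-1],alpha=1.8,beta=20));go(.57,-.222,.161,97.7)"
```

```text
clock: 8.53
eef_pos: [0.5709, -0.1974, 0.3303]
tool_rot: [0.657, 0.754, 0.0, -0.0]
ft_force: [-0.3, 1.3, -0.1]
grip_width: 0.0855
grasp_force: 0.0
t 8.5833 row [-0.0481 -0.0084  0.3386] [ 0.     -0.      0.0005] w 0.08567056666378434 pos [ 0.5709 -0.1976  0.3303]
```

View pics/w2b.png

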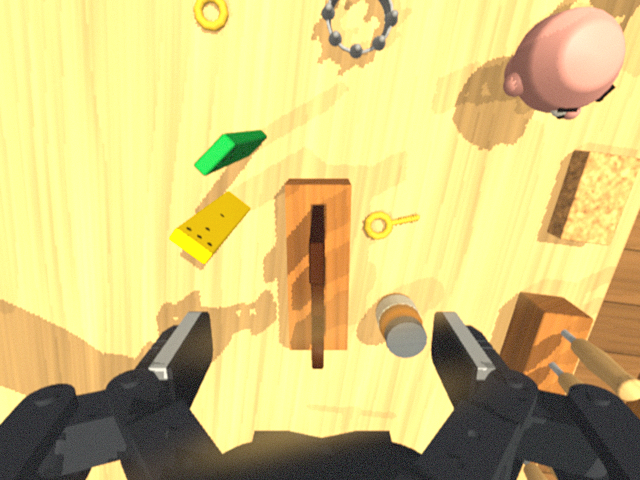

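The wrist view shows the long bar's top face at about (310–326, 238–283), in line with the rack. The yellow look-alike's top is at (190,240) and the jar is at (400,330).

```bash
python3 - <<'E'
from h import *
f=lambda u,v,z:atz('w2',u,v,z)[:2].round(4)
print('bar top',[f(*p,.18) for p in[(309.5,238),(325,238),(309,283),(326,283)]],f(317.5,260.5,.18))
print('rack',[f(*p,.05) for p in[(286,186),(350,186),(291,350),(347,350)]])
print('yellow top',[f(*p,.17) for p in[(171,236),(182,228),(213,250),(206,262)]], f(248,208,0))
im=cv2.imread('pics/w2.png')[195:295,290:345];cv2.imwrite('pics/w2c.png',cv2.convertScaleAbs(cv2.resize(im,None,fx=6,fy=6,interpolation=cv2.INTER_CUBIC),alpha=3,beta=20))
E
```

```text
bar top [array([ 0.5627, -0.2026]), array([ 0.574, -0.201]), array([ 0.5669, -0.2384]), array([ 0.5798, -0.2366])] [ 0.5709 -0.2193]
rack [array([ 0.5321, -0.1888]), array([ 0.5987, -0.1796]), array([ 0.5596, -0.3854]), array([ 0.6266, -0.3762])]
yellow top [array([ 0.4576, -0.2185]), array([ 0.4658, -0.2109]), array([ 0.49  , -0.2254]), array([ 0.4851, -0.2361])] [ 0.486  -0.2299]
```

View pics/w2c.png

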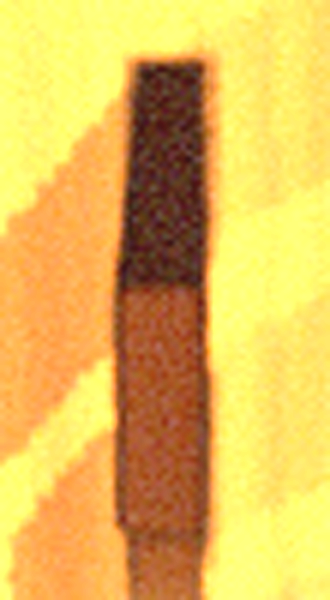

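```bash
python3 -m pendant '[-0.048,-0.006,0.06,0,0,0,1, -0.048,-0.006,0.12,0,0,0,1, -0.048,-0.006,0.18,0,0,0,1, -0.048,-0.006,0.23,0,0,0,1, -0.048,-0.006,0.27,0,0,0,1, -0.048,-0.006,0.3,0,0,0,1, -0.048,-0.006,0.325,0,0,0,1, -0.048,-0.006,0.339,0,0,0,1, -0.048,-0.006,0.339,0,0,0,1, -0.048,-0.006,0.339,0,0,0,0.3]'
python3 -m pendant '[0,0,0,0,0,0,0, 0,0,0,0,0,0,0, 0,0,0,0,0,0,0, 0,0,0,0,0,0,0, 0,0,0,0,0,0,0, 0,0,0,0,0,0,0, 0,0,0,0,0,0,0, 0,0,0,0,0,0,0, 0,0,0,0,0,0,0, 0,0,0,0,0,0,0]'
```

```text
clock: 9.42
eef_pos: [0.5711, -0.2226, 0.1609]
tool_rot: [0.658, 0.753, -0.0, -0.0]
ft_force: [-0.1, -0.5, -0.5]
grip_width: 0.0756
grasp_force: 0.0
clock: 10.25
eef_pos: [0.5713, -0.2231, 0.1613]
tool_rot: [0.658, 0.753, 0.0, 0.001]
ft_force: [-0.8, -0.3, 5.3]
grip_width: 0.0113
grasp_force: 59.1
```

```bash
python3 -m pendant '[0,0,-0.01,0,0,0,0, 0,0,-0.03,0,0,0,0, 0,0,-0.06,0,0,0,0, 0,0,-0.1,0,0,0,0, 0,0,-0.14,0,0,0,0, 0,0,-0.19,0,0,0,0, 0,0,-0.24,0,0,0,0, 0,0,-0.29,0,0,0,0, 0,0,-0.32,0,0,0,0, 0,0,-0.33,0,0,0,0]'
python3 -c "
from h import *
go(.581,.2353,.336,97.85)"
```

```text
clock: 11.08
eef_pos: [0.5718, -0.2232, 0.3296]
tool_rot: [0.658, 0.753, 0.001, 0.003]
ft_force: [0.1, 0.1, -1.1]
grip_width: 0.0113
grasp_force: 58.4
t 11.0833 row [ 0.9064  0.1409 -0.0146] [ 0.0016  0.0009 -0.0009] w 0.011332731785055563 pos [ 0.5718 -0.2232  0.3296]
```

```bash
python3 -m pendant '[0.02,0.003,-0.003,0,0,0,0, 0.06,0.01,-0.01,0,0,0,0, 0.12,0.02,-0.01,0,0,0,0, 0.18,0.03,-0.01,0,0,0,0, 0.24,0.04,-0.01,0,0,0,0, 0.3,0.05,-0.01,0,0,0,0, 0.36,0.06,-0.01,0,0,0,0, 0.41,0.064,-0.01,0,0,0,0, 0.44,0.068,-0.01,0,0,0,0, 0.45,0.07,-0.01,0,0,0,0]'
python3 -c "
from h import *
go(.581,.2353,.336,97.85)"
```

```text
clock: 11.92
eef_pos: [0.5744, 0.008, 0.3289]
tool_rot: [0.657, 0.754, -0.001, -0.002]
ft_force: [0.5, -0.4, -0.9]
grip_width: 0.0113
grasp_force: 58.4
t 11.9167 row [ 0.4484  0.0755 -0.0137] [-0.0011 -0.0005  0.0003] w 0.01127097704379877 pos [0.5744 0.008  0.3289]
```

```bash
python3 -m pendant '[0.02,0.003,-0.003,0,0,0,0, 0.06,0.01,-0.01,0,0,0,0, 0.12,0.02,-0.01,0,0,0,0, 0.18,0.03,-0.01,0,0,0,0, 0.24,0.04,-0.01,0,0,0,0, 0.3,0.05,-0.01,0,0,0,0, 0.36,0.06,-0.01,0,0,0,0, 0.41,0.069,-0.01,0,0,0,0, 0.435,0.073,-0.01,0,0,0,0, 0.448,0.076,-0.01,0,0,0,0]'
python3 -m pendant '[0,0,0,0,0,0,0, 0,0,0,0,0,0,0, 0,0,0,0,0,0,0, 0,0,0,0,0,0,0, 0,0,0,0,0,0,0, 0,0,0,0,0,0,0, 0,0,0,0,0,0,0, 0,0,0,0,0,0,0, 0,0,0,0,0,0,0, 0,0,0,0,0,0,0]'
python3 - <<'E'
from h import *
go(.581,.2353,.336,97.85)
a=shot('wrist','w3')['pixels'];b=shot('scene','s3')['pixels'];
g=cv2.resize(b[60:240,300:480],(400,400),interpolation=cv2.INTER_CUBIC);h=cv2.resize(a[130:480,170:520],(400,400),interpolation=cv2.INTER_CUBIC)
cv2.imwrite('pics/c3.png',cv2.convertScaleAbs(np.hstack([h,g])[:,:,::-1],alpha=1.7,beta=20))
E
```

```text
clock: 12.75
eef_pos: [0.5831, 0.2331, 0.3346]
tool_rot: [0.658, 0.753, -0.001, -0.0]
ft_force: [0.9, -0.6, -0.2]
grip_width: 0.0114
grasp_force: 58.4
clock: 13.58
eef_pos: [0.5833, 0.2317, 0.3357]
tool_rot: [0.658, 0.753, -0.0, -0.0]
ft_force: [-0.6, 0.2, -0.8]
grip_width: 0.0116
grasp_force: 58.4
t 13.5833 row [ 0.0076 -0.0035 -0.0006] [-0.      0.     -0.0009] w 0.011586879624088758 pos [0.5833 0.2317 0.3357]
```

View pics/c3.png

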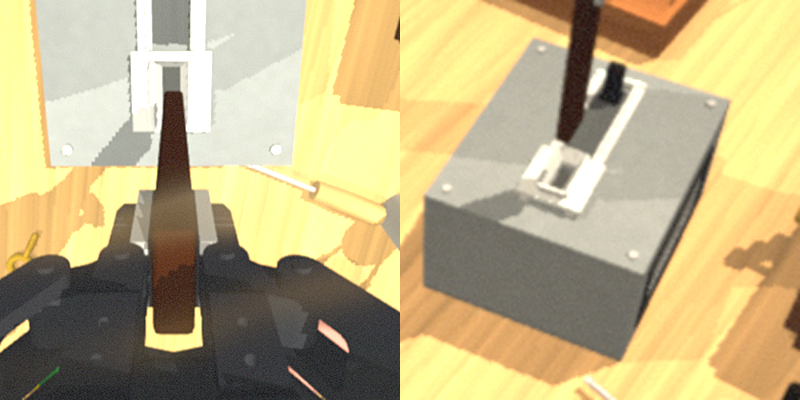

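The wrist crop shows the bar straight above the slot with the shutter clear (foot edge at crop (163–184,93)). The scene crop shows the foot at about (568,140), with the slot lip beyond it.

```bash
python3 - <<'E'
from h import *
w=lambda x,y,z:atz('w3',170+x*.875,130+y*.875,z)[:2].round(4)
fl,fr=w(163,93,.1847),w(184,93,.1847);tl,tr=w(153,331,.3547),w(195,331,.3547)
yd=np.array([-.1366,.9906]);m=(fl+fr)/2-.017*yd;t=(tl+tr)/2-.017*yd
print('foot',fl,fr,m,'top',tl,tr,t)
print('pred foot px for (.5833,.2317)+17yd',proj('w3',np.r_[np.array([.5833,.2317])+.017*yd,.1847]), 'meas',170+173.5*.875,130+93*.875)
print('rim check',[w(*p,.139) for p in[(152,62),(189,62)]])
print('collar back base .129',w(131,51,.129),w(212,51,.129))
# scene check
P=np.array([.5833,.2317]);xd=np.array([.9906,.1366])
for a,b in((-6,17),(-6,-17),(6,-17),(6,17)):
    q=proj('s3',np.r_[P+xd*a/1e3+yd*b/1e3,.1847])[0];print('scene corner',a,b,((q-[300,60])/.45+[400,0]).round(1))
E
```

```text
foot [0.5748 0.2466] [0.588  0.2484] [0.5837222 0.2306598] top [0.5795 0.2174] [0.5912 0.219 ] [0.5876722 0.2013598]
pred foot px for (.5833,.2317)+17yd [[321.47257293 209.90051543]] meas 321.8125 211.375
rim check [array([0.5643, 0.2579]), array([0.5909, 0.2615])]
collar back base .129 [0.5475 0.2623] [0.6072 0.2704]
scene corner -6 17 [568.9 116.8]
scene corner -6 -17 [553.2 142.2]
scene corner 6 -17 [566.9 146.8]
scene corner 6 17 [582.4 121.3]
```

```bash
python3 -m pendant '[0.004,-0.002,0,0,0,-0.001,0, 0.01,-0.004,0,0,0,-0.001,0, 0.01,-0.004,0,0,0,-0.001,0, 0.01,-0.004,0.02,0,0,-0.001,0, 0.01,-0.004,0.04,0,0,-0.001,0, 0.01,-0.004,0.055,0,0,-0.001,0, 0.01,-0.004,0.065,0,0,-0.001,0, 0.01,-0.004,0.065,0,0,-0.001,0, 0.01,-0.004,0.065,0,0,-0.001,0, 0.01,-0.004,0.065,0,0,-0.001,0]'
python3 - <<'E'
from h import *
go(.5806,.2363,.20,97.85)
a=shot('wrist','w4')['pixels'];b=shot('scene','s4')['pixels'];
g=cv2.resize(b[80:180,330:430],(400,400),interpolation=cv2.INTER_CUBIC);h=cv2.resize(a[150:270,260:380],(400,400),interpolation=cv2.INTER_CUBIC)
cv2.imwrite('pics/c4.png',cv2.convertScaleAbs(np.hstack([h,g])[:,:,::-1],alpha=1.7,beta=20))
E
```

```text
clock: 14.52
eef_pos: [0.5808, 0.2365, 0.3037]
tool_rot: [0.657, 0.754, 0.0, 0.0]
ft_force: [-0.3, 0.4, -1.1]
grip_width: 0.0112
grasp_force: 58.4
t 14.5167 row [-0.0004 -0.0006  0.2075] [ 0.0003 -0.0001  0.0001] w 0.011238782904447641 pos [0.5808 0.2365 0.3037]
```

View pics/c4.png

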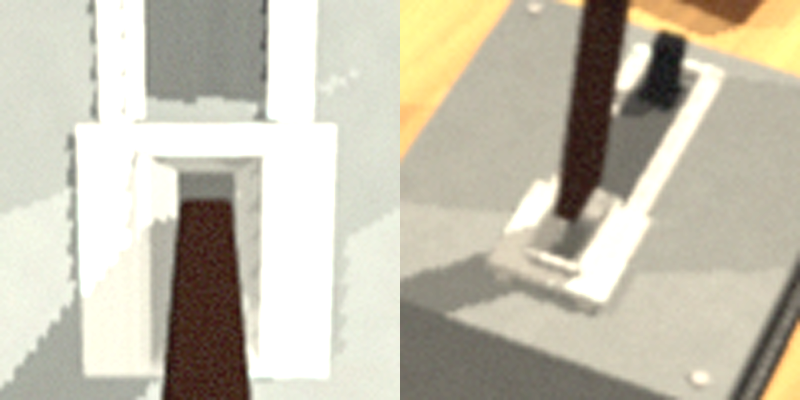

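Aligned: foot at crop x 179–235, slot 178–235. Lower slowly.

```bash
python3 -m pendant '[0,0,0.01,0,0,0,0, 0,0,0.02,0,0,0,0, 0,0,0.03,0,0,0,0, 0,0,0.04,0,0,0,0, 0,0,0.05,0,0,0,0, 0,0,0.06,0,0,0,0, 0,0,0.07,0,0,0,0, 0,0,0.075,0,0,0,0, 0,0,0.08,0,0,0,0, 0,0,0.08,0,0,0,0]'
python3 -c "
from h import *
print(bot.get_obs()['ft_torque'])"
```

```text
clock: 15.45
eef_pos: [0.5804, 0.2363, 0.2625]
tool_rot: [0.657, 0.754, -0.0, -0.0]
ft_force: [-0.3, 0.1, -0.5]
grip_width: 0.0114
grasp_force: 58.4
[-0.04921339  0.01390102  0.00077061]
```

```bash
python3 -m pendant '[0,0,0.01,0,0,0,0, 0,0,0.025,0,0,0,0, 0,0,0.04,0,0,0,0, 0,0,0.055,0,0,0,0, 0,0,0.07,0,0,0,0, 0,0,0.085,0,0,0,0, 0,0,0.1,0,0,0,0, 0,0,0.115,0,0,0,0, 0,0,0.126,0,0,0,0, 0,0,0.132,0,0,0,0]'
python3 -m pendant '[0,0,0,0,0,0,0, 0,0,0,0,0,0,0, 0,0,0,0,0,0,0, 0,0,0,0,0,0,0, 0,0,0,0,0,0,0, 0,0,0,0,0,0,0, 0,0,0,0,0,0,0, 0,0,0,0,0,0,0, 0,0,0,0,0,0,0, 0,0,0,0,0,0,0]'
python3 - <<'E'
from h import *
print(bot.get_obs()['ft_torque'])
a=shot('wrist','w5')['pixels'];b=shot('scene','s5')['pixels'];
g=cv2.resize(b[40:240,280:480],(400,400),interpolation=cv2.INTER_CUBIC);h=cv2.resize(a[80:400,160:480],(400,400),interpolation=cv2.INTER_CUBIC)
cv2.imwrite('pics/c5.png',cv2.convertScaleAbs(np.hstack([h,g])[:,:,::-1],alpha=1.7,beta=20))
E
```

```text
clock: 16.28
eef_pos: [0.5802, 0.2363, 0.1959]
tool_rot: [0.657, 0.754, -0.001, -0.0]
ft_force: [1.2, 0.1, -1.0]
grip_width: 0.0114
grasp_force: 58.4
clock: 17.12
eef_pos: [0.5806, 0.2364, 0.1972]
tool_rot: [0.657, 0.754, -0.0, -0.0]
ft_force: [-0.2, -0.2, -0.5]
grip_width: 0.0114
grasp_force: 58.4
[0.01110071 0.00165915 0.0070933 ]
```

View pics/c5.png

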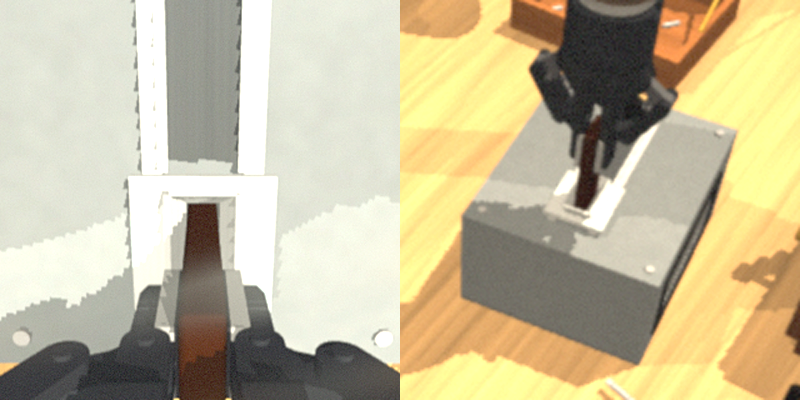

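The bar runs down through the lip into the slot, with no contact force and the channel behind it open. By the TCP height the foot is about 74 mm below the top and about 42 mm above the floor.

```bash
python3 -c "
from h import *
print(bot.job_done())"
```

```text
the job is handed in; nothing more can be done
None
```

The job is handed in: the shutter is open against its stop, and the longest bar is held upright in the slot, about 74 mm below the cabinet's top and about 42 mm clear of its floor (both worked out from the arm's height), at 17 s on the robot's clock.

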